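Back the ratchet turntable up one notch

ROBOT

A 6-joint arm with a two-finger parallel gripper is mounted at the origin on a cart in front of the work surface, level with it; the furniture and walls round the work are solid. World frame = base frame: x ahead of the robot, y to its left, z up, the work surface at z = 0. Lengths are in m, angles in rad, forces in N, time in s.
With the tool pointing down it reaches from about 0.35 to 0.775 m from the base axis. Payload 7.3 kg.
Tool frame: the origin (TCP) lies on the centre line of the jaws, within the pads' length; the fingertips stand 14 mm ahead of it and the grasp point (between the pads) lies 5 mm behind it; x points along the fingers, y is the direction in which the jaws open and shut, and the axes are right-handed (so a half turn about x gives the same grasp; the last joint's range is limited). The gripper opens to 92 mm and grips with 3 to 60 N. Pads are 19 mm wide; open, the fingers measure 130 mm over their backs; the gripper's body (75 mm by 190 mm) begins 47 mm behind the grasp point.
Start: joints at [-1.362, 0.342, 1.524, -0, 1.275, -0.146], TCP at [0.182, -0.492, 0.241] pointing down, gripper open.
Joint ranges: [-2.53, 2.53], [-0.77, 2.02], [0.04, 2.7], [-1, 4.14], [0.28, 2.66], [-3.11, 3.11]. Speed limits (rad/s): [2.57, 2.57, 3.14, 3.14, 3.14, 3.14].

INTERFACE

Orientations are given as a unit quaternion [x, y, z, w].
In Python, from bench import r, viewer gives the robot as it stands.
- The arm moves only by the tool drive_tool, never from a script. Its argument "series" is a list of rows, each an object with "offset": the shift along the tool's x, y, z in units of 60 mm (1.0 is 60 mm), a list of three; "turn": the turn about the tool's x in units of 4 degrees (1.0 is 4 degrees); "hand": the closure, from 0 (fully open) to 1 (shut). A call has 1 to 10 rows; each row shifts and turns the commanded pose from where the row before left it, along the tool's axes as they then stand; what a row does not reach is not made up. A row lasts 1/8 s, in which the tool goes at most 62.5 mm and 10.7 degrees, less where a joint would pass 70% of its speed; a pose out of reach is approached as far as the arm can. A call with a number of a shift or a turn outside -1 to 1 is refused whole. A call with a gripper value outside its range is refused whole. The fingers move at their own pace and stop on an object; the grip force is fixed at half the most. Time passes only in rows, so rows that do not move let the fingers close. It gives the time, the measured TCP pose, the force and the opening at its end, in the units of the state.
- r.get_obs(): the state, without advancing time (a new reading comes with each control period).
- viewer.grab_frame(name): name is "side" or "top"; returns the picture (384x512x3 uint8, red, green, blue); there is no depth.
- viewer.camera_info(name): a dict with "intrinsics" (3x3 intrinsics, pixels), "R" (3x3) and "t" (3): a world point X has camera coordinates R X + t. Camera axes: x right, y down, z forward; pixel columns grow to the right and rows downward; lengths in m; the calibration is good to about 2 mm. A picture is of the moment at which its call begins. camera_info takes no time and is no camera call.
- r.hand_in(): hands the job in, once; it reports no verdict.
Trained networks look in the newest picture that a camera, given by its name, has taken for a name from the list of things; names that differ only in an ending like _2 or _b are one class to them, and where a whole thing is asked for, a point or a joint stands for the part that bears it (a point fixed in the world has none). Each returns a list of dicts, best first, with "conf" (0 to 1); they miss things now and then, are a little off and sometimes report something else, mostly with a low value. They report only what shows in the picture. A call takes as long as a camera call. They do not tell look-alikes from the thing itself.
- viewer.trace(camera, label): "pixels" (384x512 bool, what is visible of it) and "centre" ([column, row] in pixels, amid what is visible of it).
- viewer.spot_point(camera, label): "centre" ([column, row] in pixels: a listed point, or the origin of a listed thing).
The state is a dict: "time": time; "qpos": joint angles; "dq": joint speeds; "joint_torque": joint torques, N m; "tcp_pos": TCP position; "ee_rot": TCP orientation; "force": force on the tool from outside, world axes, zero at the start; "ft_torque": the same for the moment, N m; "gripper_width": finger opening in m.
Only numpy, scipy, OpenCV 4.12 (cv2) and the standard library are available. Lean on these libraries where they do the work, as an engineer would, in place of code of your own. Each camera call takes 0.05 s, during which the arm holds its last target. There are 200 camera calls.

TASK

The decorating turntable has been stepped one notch too far. With a fingertip, swing its ratchet pawl clear of the teeth by its upright pin, push the wheel backward (clockwise from above) by one notch by the wheel's own pin, then push the pawl fully home in the new notch. Only push the pins, do not take them between the fingers; the ornament stays in its cup on the wheel, and the things standing around are left alone.

Things in the scene. Friction and masses are not known exactly. Their poses are not given: they have to be found in the camera images.
- turntable: Grey base plate, 226 x 268 x 12 mm, bolted down, never moves. Its origin is the underside point below the wheel axis, its z is up; the plate reaches from x -113 to +113 mm and from y -112 to +156 mm. In this frame the wheel axis is at (0, 0), the pawl lies on the +y side and the wheel's pin on the -y side.
- wheel_axis (a point): Centre of the bare-metal ratchet wheel, at the wheel's top face, 29 mm above the bench. The wheel is 14 mm thick, lies flat and turns about this vertical axis. It has 12 saw teeth, tip radius 100 mm, root radius 84 mm, one notch = 30 degrees (0.524 rad).
- wheel (a joint): Wheel angle, rad, growing counter-clockwise from above (forward); backward is clockwise. Starts near 0 (-0.04 to 0.06); one notch back is -0.524. With the pawl home the wheel has play of -0.08 to about +0.25 round its notch; the pawl blocks further backward turning. The pawl drops home with the wheel from -0.55 to -0.27 in the new notch. Light friction, about 1.7 N at the pin; stays where left.
- wheel_pin (a point): Top centre of the upright steel pin on the wheel, 12 mm diameter, 29 to 80 mm above the bench (a foot collar 19 mm wide takes the lowest 5 mm), 72 mm from the wheel axis, at -75 degrees in the turntable frame when the wheel reads 0. It turns with the wheel, whose top beside it is flat and free, 36 mm clear between pin and ornament.
- pawl_pivot (a point): Axis of the pawl's vertical hinge screw, at the height of the pawl's top face, 29 mm above the bench, at (78, 108) mm in the turntable frame.
- pawl (a joint): Pawl angle, rad, 0 = fully home between two teeth, growing as the pawl swings outward, away from the wheel (clockwise from above about its pivot); stop at 0.8. It clears the teeth above about 0.25. It turns in the horizontal plane with light friction (about 1.5 N at its pin) and stays where it is left.
- pawl_pin (a point): Top centre of the upright steel pin on the pawl, 12 mm diameter, 29 to 80 mm above the bench, with the same foot collar, 56 mm from the pivot. Pawl home, it is at (23, 98) mm in the turntable frame, above the wheel's rim; it swings outward about the pivot with the pawl, a steel bar 14 mm thick, level with the wheel.
- ball: Loose orange ornament ball, 60 mm, lying in the rubber cup at the middle of the wheel (cup 54 mm wide, 13 mm above the wheel); its top is 93 mm above the bench. Origin at the ball's underside.
- cup (a point): Centre of the cup's rim, on the wheel axis, 42 mm above the bench.
- jar: Glass glitter jar with a black screw lid, 62 mm wide, 86 mm tall, loose, standing behind the turntable; leave alone. Origin at its underside.
- mug: White mug, 80 x 117 x 102 mm, loose, behind the turntable; leave alone. Origin at its underside.
- paste_dish: White dish, 105 mm wide, 38 mm tall, loose, in front of the turntable; leave alone. Origin at its underside.
- tape_roll: Roll of brown tape, 98 mm wide, 48 mm tall, loose, in front of the turntable; leave alone. Origin at its underside.
Not all that is in view belongs to the job. What is shaped like the ball but purple is not meant.

How it is judged:
On the way, in this order (a step that is already met when the one before it is completed fails the run):
1. the pawl is swung clear of the teeth (value of joint pawl above 0.25 rad and value of joint wheel above -0.2 rad), for 0.1 s.
2. with the pawl clear, the wheel is pushed back by one notch (value of joint pawl above 0.15 rad and value of joint wheel between -0.64 and -0.25 rad), for 0.1 s.
At the end, for the whole second after the job is handed in: The pawl is home (joint below 0.08 rad) in the notch next to the one it started in, the wheel standing still between -0.64 and -0.25 rad, and the ornament is still in its cup (value of joint pawl below 0.08 rad and value of joint wheel between -0.64 and -0.25 rad and velocity of joint wheel between -0.05 and 0.05 rad/s and distance between ball and cup below 0.03 m); the robot touches nothing.
It fails at once if the wheel is pushed back well beyond one notch (value of joint wheel below -0.8 rad).
It fails at once if the wheel is turned forward a notch (value of joint wheel above 0.4 rad).
It fails at once if a pin is taken between the fingers ((horizontal distance between the grasp point and wheel_pin below 0.008 m and z of the grasp point in the frame of wheel_pin below 0.012 m) or (horizontal distance between the grasp point and pawl_pin below 0.008 m and z of the grasp point in the frame of pawl_pin below 0.012 m)).
It fails at once if the ornament is lifted or knocked out of its cup (distance between ball and cup above 0.035 m).
It fails at once if a bystander is moved (distance of any of jar, mug, paste_dish, tape_roll from where it was at the start of the episode above 0.03 m).
It also fails if it takes over 64 s, if anything falls off the work surface, if the arm or the gripper's body presses on something with over 40 N, if the wrist force passes 120 N, or if a joint passes its speed limit or range.

## Working session

There is one attempt and no reset: what is moved stays moved. The work goes in short steps, Python scripts to look and compute and a tool call to move; the robot and the scene stay as the last step left them, time stands still between calls to the robot, and variables do not carry over. Pictures are saved under pics/ and viewed, about 8 in all and at most 12, crops included, and the job is handed in when it is done.

Besides the shell and the picture viewer there is one more tool, called after "Emit:" as name([rows], argument=value, ...), one row to a line, values as JSON. drive_tool: Moves the arm, as the interface text tells. Shifts and turns lie within -1 to 1; 1 stands for 60 mm of shift or 4 degrees of turn. Its arguments: {"type":"object","properties":{"series":{"type":"array"}},"required":["series"]}

```bash
mkdir -p pics; ls
cat > h.py <<'E'
import numpy as np, cv2
from bench import r, viewer
def ray(cam,px):
    c=viewer.camera_info(cam);K=np.array(c["intrinsics"]);R=np.array(c["R"]);t=np.array(c["t"])
    d=R.T@np.linalg.solve(K,[px[0],px[1],1]);return -R.T@t,d
def atz(cam,px,z):
    o,d=ray(cam,px);return o+d*(z-o[2])/d[2]
def proj(cam,X):
    c=viewer.camera_info(cam);p=np.array(c["intrinsics"])@(np.array(c["R"])@np.array(X)+np.array(c["t"]));return p[:2]/p[2]
def pts(cam,names):
    for n,z in names:
        for d in viewer.spot_point(cam,n)[:2]:
            print(cam,n,round(d["conf"],2),np.round(d["centre"],1),np.round(atz(cam,d["centre"],z),4))
ALL=[("turntable",0),("wheel_axis",.029),("wheel_pin",.08),("pawl_pivot",.029),("pawl_pin",.08),("ball",.033),("jar",0),("mug",0),("paste_dish",0),("tape_roll",0)]
E
python3 - <<'E'
from h import *
for c in("top","side"):
    im=viewer.grab_frame(c);cv2.imwrite(f"pics/{c}0.png",cv2.resize(im[:,:,::-1],(800,600)))
    pts(c,ALL)
o=r.get_obs();print({k:np.round(o[k],3) for k in("time","tcp_pos","ee_rot","force","gripper_width")})
E
```

```text
pics
top turntable 0.78 [250.8 197.3] [0.5481 0.2764 0.    ]
top turntable 0.7 [252.9 202. ] [0.5354 0.2712 0.    ]
top wheel_axis 0.65 [253.4 199. ] [0.5405 0.2689 0.029 ]
top wheel_pin 0.73 [280.4 187.3] [0.5624 0.1998 0.08  ]
top pawl_pivot 0.93 [211.3 171.7] [0.6157 0.3769 0.029 ]
top pawl_pivot 0.54 [252.9 197.9] [0.5434 0.2701 0.029 ]
top pawl_pin 0.51 [211.  191.4] [0.5579 0.3722 0.08  ]
top ball 0.96 [252.8 198.4] [0.5417 0.2703 0.033 ]
top ball 0.88 [319.6 183.4] [0.5751 0.0966 0.033 ]
top jar 0.63 [272.7 121.4] [0.7528 0.2112 0.    ]
top mug 0.7 [318.7 114.3] [0.7679 0.0861 0.    ]
top paste_dish 0.6 [203.2 290.5] [0.3081 0.4075 0.    ]
top tape_roll 0.7 [268.1 297.7] [0.2851 0.2391 0.    ]
side turntable 0.8 [250.8 224.9] [0.5405 0.2693 0.    ]
side wheel_axis 0.63 [247.6 216.3] [0.5483 0.2714 0.029 ]
side wheel_pin 0.91 [247.8 187.1] [0.5624 0.1962 0.08  ]
side pawl_pivot 0.71 [210.4 239.7] [0.6172 0.3929 0.029 ]
side pawl_pin 0.71 [235.6 220. ] [0.5553 0.371  0.08  ]
side pawl_pin 0.57 [186.6 204.1] [0.7027 0.3168 0.08  ]
side ball 0.89 [250.4 215.5] [0.5401 0.2723 0.033 ]
side ball 0.7 [248.2 191.3] [0.5756 0.1359 0.033 ]
side jar 0.88 [186.3 205.8] [0.7585 0.1983 0.    ]
side mug 0.71 [197.6 187.6] [0.7644 0.0771 0.    ]
side paste_dish 0.91 [342.8 264. ] [0.2913 0.3965 0.    ]
side paste_dish 0.21 [186.7 208.2] [0.7521 0.2118 0.    ]
side tape_roll 0.58 [347.1 228.4] [0.2765 0.2433 0.    ]
{'time': np.float64(1.1), 'tcp_pos': array([ 0.182, -0.492,  0.241]), 'ee_rot': array([-0.696, -0.125,  0.696, -0.125]), 'force': array([-0.026,  0.451,  0.742]), 'gripper_width': np.float64(0.092)}
```

View pics/top0.png

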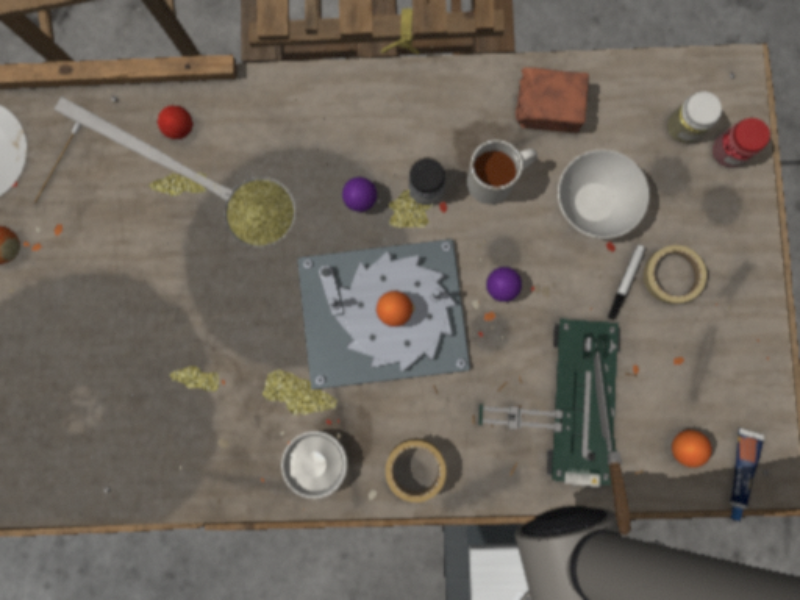

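View pics/side0.png

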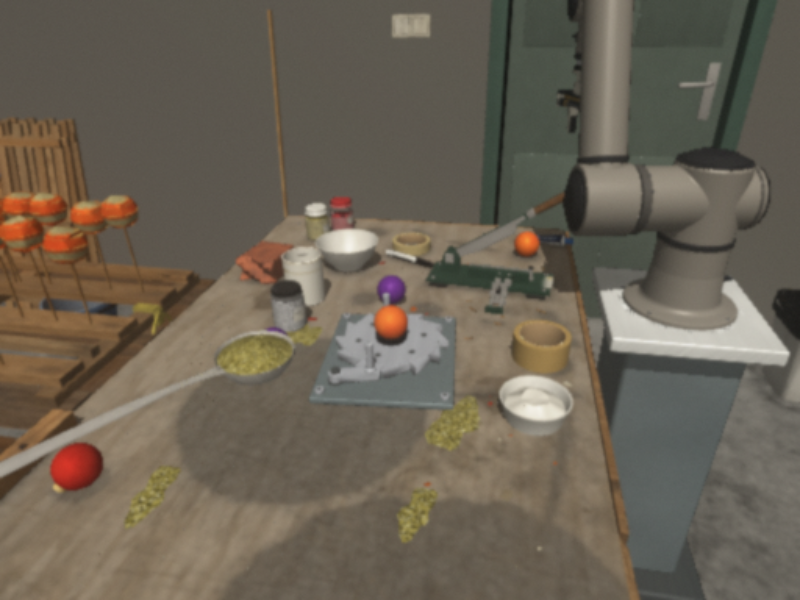

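The ball is the orange one at top (394,308) in the 800px view, in the wheel's cup. The others are rejected: purple at (504,283) and (360,194), and orange at (691,448), which is loose on the bench. The pawl is on the left (world +y) at about (330,290), and the wheel pin is on the right at about (440,293). I'll fit the plate yaw and check it with an overlay.

```bash
cat >> h.py <<'E'
from scipy.optimize import least_squares
from scipy.spatial.transform import Rotation as Ro
def l2w(P,p,z):
    c,s=np.cos(P[2]),np.sin(P[2]);return np.array([P[0]+c*p[0]-s*p[1],P[1]+s*p[0]+c*p[1],z])
def wpin(P,a):
    t=np.radians(-75)+a;return l2w(P,(.072*np.cos(t),.072*np.sin(t)),.08)
def ppin(P,a):
    c,s=np.cos(a),np.sin(a);x,y=-.055,-.010;return l2w(P,(.078+x*c+y*s,.108-x*s+y*c),.08)
COR=[(-.113,-.112),(.113,-.112),(.113,.156),(-.113,.156)]
E
python3 - <<'E'
from h import *
im=viewer.grab_frame("top")
m=viewer.trace("top","turntable")[0]["pixels"].astype(np.uint8)
h=cv2.convexHull(cv2.findContours(m,0,2)[0][0] if 0 else max(cv2.findContours(m,0,2)[0],key=cv2.contourArea))
h=h[:,0].astype(float)
# fit plate outline (top face) to hull of mask by mask distance
dt=cv2.distanceTransform(1-m,2,5)+0; di=cv2.distanceTransform(m,2,5); sd=(dt-di)
full=cv2.fillConvexPoly(np.zeros_like(m),h.astype(np.int32),1)
sd=cv2.distanceTransform(1-full,2,5)-cv2.distanceTransform(full,2,5)
def edge(P):
    q=[proj("top",l2w(P,c,.012)) for c in COR];q=np.array(q+[q[0]])
    return np.concatenate([q[i]+(q[i+1]-q[i])*np.linspace(.05,.95,20)[:,None] for i in range(4)])
def res(P):
    e=edge(P).astype(np.float32);return cv2.remap(sd.astype(np.float32),e[:,0].copy(),e[:,1].copy(),1).ravel()
s=least_squares(res,[.541,.27,.1],loss="soft_l1",diff_step=1e-3);P=s.x
print("P",P.round(4),"rms px",np.sqrt(np.mean(s.fun**2)))
np.save("P.npy",P)
print("wpin",wpin(P,0).round(4),"ppin",ppin(P,0).round(4),"pivot",l2w(P,(.078,.108),.029).round(4))
x0,y0,k=180,140,6
v=cv2.resize(im[y0:y0+120,x0:x0+130,::-1].copy(),None,fx=k,fy=k*.83,interpolation=2)
def mk(X,c):
    p=proj("top",X);p=((p[0]+.5-x0)*k,(p[1]+.5-y0)*k*.83);cv2.circle(v,(int(p[0]),int(p[1])),4,c,1)
for c in COR: mk(l2w(P,c,.012),(0,255,0))
mk(wpin(P,0),(0,0,255));mk(ppin(P,0),(0,0,255));mk(l2w(P,(.078,.108),.029),(255,0,0));mk(l2w(P,(0,0),.093),(255,255,0))
for z in(.029,):
    q=wpin(P,0);q[2]=z;mk(q,(0,255,255));q=ppin(P,0);q[2]=z;mk(q,(0,255,255))
cv2.imwrite("pics/c1.png",v)
R=Ro.from_quat(r.get_obs()["ee_rot"]).as_matrix();print(R.round(3))
E
```

```text
P [0.5432 0.271  0.0953] rms px 0.95544374
wpin [0.5683 0.2035 0.08  ] ppin [0.5567 0.3707 0.08  ] pivot [0.6105 0.3859 0.029 ]
[[ 0.     0.347 -0.938]
 [-0.    -0.938 -0.347]
 [-1.     0.    -0.   ]]
```

View pics/c1.png

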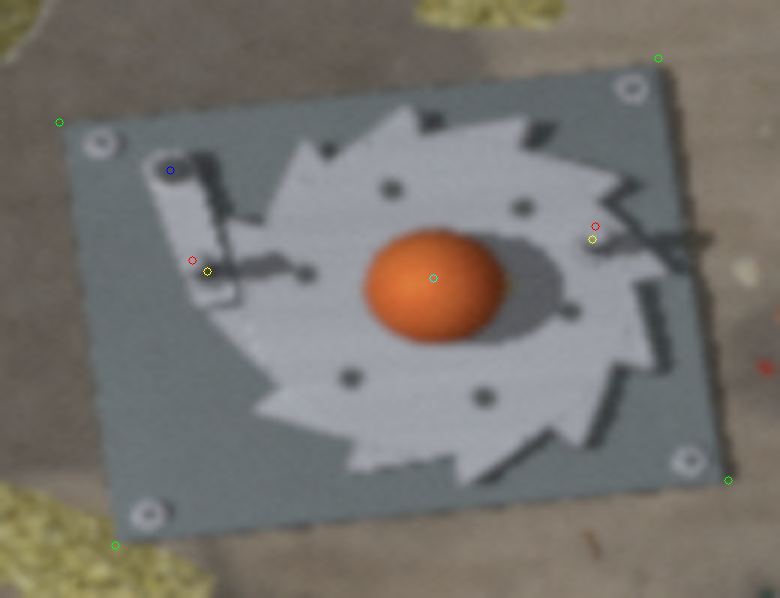

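The overlay agrees with the picture to about 1 px (~3 mm). The pawl pin foot is at (207,271), the wheel pin foot at (592,239) and the pivot at (170,170), with yaw about 5.5°. I'll close the hand, turn +14.8° so tool y = -local y and tool z = -local x, and travel.

Emit:
drive_tool([
  {"offset":[0,0,-0.6],"turn":0.925,"hand":1},
  {"offset":[0,0,-0.6],"turn":0.925,"hand":1},
  {"offset":[0,0,-0.6],"turn":0.925,"hand":1},
  {"offset":[0,0,-0.6],"turn":0.925,"hand":1},
  {"offset":[0,-0.8,-0.3],"turn":0,"hand":1},
  {"offset":[0,-0.8,-0.3],"turn":0,"hand":1},
  {"offset":[0,-0.8,-0.3],"turn":0,"hand":1},
  {"offset":[0,-0.8,-0.3],"turn":0,"hand":1},
  {"offset":[0,-0.8,-0.3],"turn":0,"hand":1},
  {"offset":[0,-0.8,-0.3],"turn":0,"hand":1},
])

```text
time: 2.45
tcp_pos: [0.4013, -0.1571, 0.2409]
ee_rot: [0.706, 0.034, -0.706, 0.034]
force: [1.3, -0.7, 0.2]
gripper_width: 0.001
```

```bash
cat >> h.py <<'E'
PW=np.array([.542,.2705,.0953])
def st(goal=None,z=None):
    o=r.get_obs();R=Ro.from_quat(o["ee_rot"]).as_matrix();p=np.array(o["tcp_pos"])
    c,s=np.cos(PW[2]),np.sin(PW[2]);d=p[:2]-PW[:2]
    print("t",round(float(o["time"]),2),"tcp",p.round(4),"local mm",(1e3*np.array([c*d[0]+s*d[1],-s*d[0]+c*d[1]])).round(1),"F",np.round(o["force"],1),"w",round(float(o["gripper_width"]),4),"yawdeg",np.degrees(np.arctan2(R[1,1],R[0,1])).round(2),"q",np.round(o["qpos"],2))
    if goal is not None:
        g=l2w(PW,np.array(goal)/1e3,z);print("units",(R.T@(g-p)/.06).round(2))
E
python3 -c "
from h import *
st((23,64),.15)"
```

```text
t 2.45 tcp [ 0.4013 -0.1571  0.2409] local mm [-180.8 -412.2] F [ 1.3 -0.7  0.2] w 0.001 yawdeg -84.49 q [-0.55  0.17  1.76  0.    1.21  0.92]
units [ 1.51 -7.94 -3.4 ]
```

Emit:
drive_tool([
  {"offset":[0,-0.9,-0.4],"turn":0,"hand":1},
  {"offset":[0,-0.9,-0.4],"turn":0,"hand":1},
  {"offset":[0,-0.9,-0.4],"turn":0,"hand":1},
  {"offset":[0,-0.9,-0.4],"turn":0,"hand":1},
  {"offset":[0,-0.9,-0.4],"turn":0,"hand":1},
  {"offset":[0.3,-0.9,-0.4],"turn":0,"hand":1},
  {"offset":[0.3,-0.9,-0.4],"turn":0,"hand":1},
  {"offset":[0.3,-0.9,-0.4],"turn":0,"hand":1},
  {"offset":[0.3,-0.6,-0.2],"turn":0,"hand":1},
  {"offset":[0.3,0,0],"turn":0,"hand":1},
])

```text
time: 3.7
tcp_pos: [0.5588, 0.3298, 0.1492]
ee_rot: [-0.706, -0.035, 0.706, -0.035]
force: [-0.2, -0.3, -0.9]
gripper_width: 0.0007
```

```bash
python3 -c "
from h import *
st((23,64),.06)"
```

```text
t 3.7 tcp [0.5588 0.3298 0.1492] local mm [22.4 57.4] F [-0.2 -0.3 -0.9] w 0.0007 yawdeg -84.28 q [0.41 0.64 1.28 0.   1.22 1.89]
units [ 1.49 -0.11 -0.01]
```

Emit:
drive_tool([
  {"offset":[0,-0.1,0],"turn":0,"hand":1},
  {"offset":[0.5,0,0],"turn":0,"hand":1},
  {"offset":[0.5,0,0],"turn":0,"hand":1},
  {"offset":[0.3,0,0],"turn":0,"hand":1},
  {"offset":[0.18,0,0],"turn":0,"hand":1},
  {"offset":[0,0,0],"turn":0,"hand":1},
])

```text
time: 4.45
tcp_pos: [0.5585, 0.3328, 0.0619]
ee_rot: [-0.706, -0.034, 0.706, -0.034]
force: [0.6, 0.3, -0.3]
gripper_width: 0.0006
```

```bash
python3 -c "
from h import *
st()
for c in('top','side'):
    im=viewer.grab_frame(c)
    x0,y0=(180,140) if c=='top' else (195,165)
    cv2.imwrite(f'pics/d_{c}.png',cv2.resize(im[y0:y0+100,x0:x0+110,::-1],None,fx=3.6,fy=3.6,interpolation=2))
a=[cv2.imread(f'pics/d_{c}.png') for c in('top','side')]
cv2.imwrite('pics/d.png',np.hstack(a))"
```

```text
t 4.45 tcp [0.5585 0.3328 0.0619] local mm [22.4 60.4] F [ 0.6  0.3 -0.3] w 0.0006 yawdeg -84.48 q [ 0.42  0.74  1.36 -0.    1.04  1.89]
```

View pics/d.png

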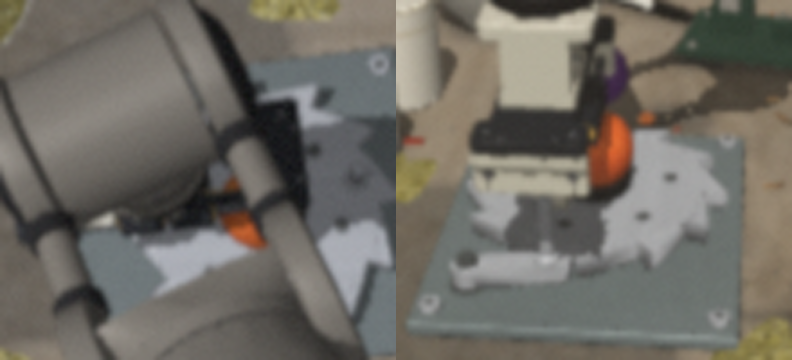

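Only the pin and the pawl stand in front of the hand in the side view (545,235), and the hand clears the ball. Now I'll push the pawl outward.

Emit:
drive_tool([
  {"offset":[0,-0.1,0],"turn":0,"hand":1},
  {"offset":[0,-0.1,0],"turn":0,"hand":1},
  {"offset":[0,-0.05,0],"turn":0,"hand":1},
  {"offset":[0,-0.07,0],"turn":0,"hand":1},
  {"offset":[0,-0.07,0],"turn":0,"hand":1},
  {"offset":[0,-0.07,-0.02],"turn":0,"hand":1},
  {"offset":[0,-0.07,-0.02],"turn":0,"hand":1},
  {"offset":[0,-0.07,0],"turn":0,"hand":1},
  {"offset":[0,-0.05,0],"turn":0,"hand":1},
  {"offset":[0,0,0],"turn":0,"hand":1},
])

```text
time: 5.8
tcp_pos: [0.5572, 0.3723, 0.062]
ee_rot: [0.706, 0.034, -0.706, 0.034]
force: [0.0, -0.1, 0.5]
gripper_width: 0.0003
```

```bash
python3 -c "
from h import *
st()
im=viewer.grab_frame('side')
x0,y0=195,165
cv2.imwrite('pics/e.png',cv2.resize(im[y0:y0+100,x0:x0+110,::-1],None,fx=4,fy=4,interpolation=2))
for n in('pawl_pin','pawl_pivot'):
  for d in viewer.spot_point('side',n)[:2]: print(n,d['conf'],d['centre'])
P=PW
for a in(0,.25,.4,.5,.6):print(a,proj('side',ppin(P,a)).round(1))
"
```

```text
t 5.8 tcp [0.5572 0.3723 0.062 ] local mm [24.8 99.9] F [ 0.  -0.1  0.5] w 0.0003 yawdeg -84.46 q [0.47 0.77 1.29 0.   1.08 1.95]
pawl_pin 0.85 [231.8, 224.2]
pawl_pivot 0.63 [210.1, 239.5]
0 [235.6 219.8]
0.25 [235. 223.]
0.4 [234.  224.9]
0.5 [233.1 226.1]
0.6 [231.9 227.3]
```

View pics/e.png

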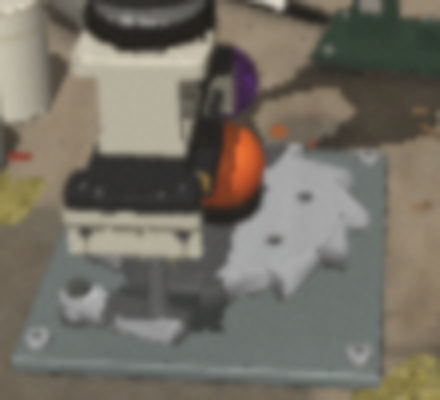

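The pawl bar has swung out, with its tip now off the wheel at (160,330). I'll push a bit further for margin, then back off and rise.

Emit:
drive_tool([
  {"offset":[0,-0.05,0],"turn":0,"hand":1},
  {"offset":[0,-0.03,0],"turn":0,"hand":1},
  {"offset":[0,0,0],"turn":0,"hand":1},
  {"offset":[0,0.2,0],"turn":0,"hand":1},
  {"offset":[0,0.4,0],"turn":0,"hand":1},
  {"offset":[-0.5,0,0],"turn":0,"hand":1},
  {"offset":[-0.7,0,0],"turn":0,"hand":1},
  {"offset":[-0.2,0.7,-0.2],"turn":0,"hand":1},
  {"offset":[0,0.8,-0.2],"turn":0,"hand":1},
  {"offset":[0,0.7,-0.1],"turn":0,"hand":1},
])

```text
time: 7.2
tcp_pos: [0.603, 0.2091, 0.1462]
ee_rot: [0.706, 0.034, -0.706, 0.034]
force: [0.1, -1.0, 1.0]
gripper_width: 0.0005
```

```bash
python3 -c "
from h import *
st((54,-68),.06)
im=viewer.grab_frame('side')
x0,y0=195,165
cv2.imwrite('pics/f.png',cv2.resize(im[y0:y0+100,x0:x0+110,::-1],None,fx=4,fy=4,interpolation=2))
for n in('pawl_pin','pawl_pivot','wheel_pin'):
  for d in viewer.spot_point('side',n)[:2]: print(n,d['conf'],d['centre'])
"
```

```text
t 7.2 tcp [0.603  0.2091 0.1462] local mm [ 54.9 -66.9] F [ 0.1 -1.   1. ] w 0.0005 yawdeg -84.54 q [ 0.21  0.63  1.32 -0.    1.2   1.69]
units [1.44 0.02 0.02]
pawl_pin 0.91 [231.6, 228.3]
pawl_pin 0.66 [252.2, 216.1]
pawl_pivot 0.72 [214.5, 238.3]
wheel_pin 0.58 [248.6, 189.7]
```

View pics/f.png

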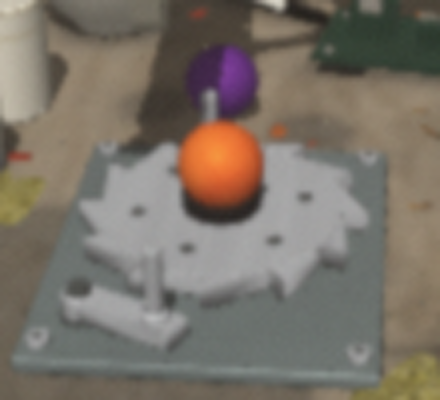

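The pawl is clear, at about 0.6 rad, with its pin at (152,250). The wheel pin is at (209,95) and the ornament is in its cup. I'll descend on the +x side of the wheel pin.

Emit:
drive_tool([
  {"offset":[0.5,0,0],"turn":0,"hand":1},
  {"offset":[0.5,0,0],"turn":0,"hand":1},
  {"offset":[0.3,0,0],"turn":0,"hand":1},
  {"offset":[0.12,0,0],"turn":0,"hand":1},
  {"offset":[0,0,0.1],"turn":0,"hand":1},
  {"offset":[0,0,0.1],"turn":0,"hand":1},
  {"offset":[0,0,0],"turn":0,"hand":1},
])

```text
time: 8.28
tcp_pos: [0.5906, 0.2113, 0.0617]
ee_rot: [0.707, 0.034, -0.706, 0.034]
force: [0.5, -0.4, -0.2]
gripper_width: 0.0003
```

```bash
python3 -c "
from h import *
st((6,-68),.06)
im=viewer.grab_frame('side')
for n in('wheel_pin',):
  for d in viewer.spot_point('side',n)[:2]: print(n,d['conf'],d['centre'])
for a in(.05,0,-.05,-.3,-.4,-.5):print(a,proj('side',wpin(PW,a)).round(1))
"
```

```text
t 8.28 tcp [0.5906 0.2113 0.0617] local mm [ 42.7 -63.6] F [ 0.5 -0.4 -0.2] w 0.0003 yawdeg -84.46 q [ 0.22  0.7   1.44 -0.    1.    1.7 ]
units [0.03 0.07 0.61]
wheel_pin 0.87 [248.2, 190.1]
0.05 [244.4 188.2]
0 [245.7 188.1]
-0.05 [246.9 188. ]
-0.3 [253.2 187.9]
-0.4 [255.6 188.1]
-0.5 [258.  188.4]
```

Emit:
drive_tool([
  {"offset":[0,0.05,0.07],"turn":0,"hand":1},
  {"offset":[0,0,0.07],"turn":0,"hand":1},
  {"offset":[0,0,0.07],"turn":0,"hand":1},
  {"offset":[0,0,0.07],"turn":0,"hand":1},
  {"offset":[0,0,0.07],"turn":0,"hand":1},
  {"offset":[0,0,0.07],"turn":0,"hand":1},
  {"offset":[0,0,0.06],"turn":0,"hand":1},
  {"offset":[0,0,0.05],"turn":0,"hand":1},
  {"offset":[0,0,0.02],"turn":0,"hand":1},
  {"offset":[0,0,0],"turn":0,"hand":1},
])

```text
time: 9.62
tcp_pos: [0.5578, 0.2051, 0.0606]
ee_rot: [-0.706, -0.034, 0.707, -0.034]
force: [0.3, 0.6, 0.5]
gripper_width: 0.0004
```

```bash
python3 -c "
from h import *
st((4,-68),.06)
im=viewer.grab_frame('side')
for n in('wheel_pin','pawl_pin'):
  for d in viewer.spot_point('side',n)[:2]: print(n,d['conf'],d['centre'])
"
```

```text
t 9.62 tcp [0.5578 0.2051 0.0606] local mm [  9.5 -66.6] F [0.3 0.6 0.5] w 0.0004 yawdeg -84.48 q [0.22 0.66 1.54 0.   0.95 1.7 ]
units [0.01 0.02 0.09]
wheel_pin 0.68 [254.1, 187.6]
pawl_pin 0.9 [232.5, 228.5]
```

Emit:
drive_tool([
  {"offset":[0,0,0.05],"turn":0,"hand":1},
  {"offset":[0,0,0.04],"turn":0,"hand":1},
  {"offset":[0,0,0],"turn":0,"hand":1},
  {"offset":[0,0,0],"turn":0,"hand":1},
  {"offset":[0,0,-0.2],"turn":0,"hand":1},
  {"offset":[0,0,-0.4],"turn":0,"hand":1},
  {"offset":[-0.6,0,0],"turn":0,"hand":1},
  {"offset":[-0.6,0,0],"turn":0,"hand":1},
  {"offset":[-0.4,0,0],"turn":0,"hand":1},
])

```text
time: 10.9
tcp_pos: [0.5898, 0.2079, 0.1585]
ee_rot: [0.707, 0.034, -0.706, 0.034]
force: [-0.2, 0.3, -0.6]
gripper_width: 0.0005
```

```bash
python3 -c "
from h import *
st((25,165),.16)
im=viewer.grab_frame('side')
x0,y0=195,165
cv2.imwrite('pics/g.png',cv2.resize(im[y0:y0+100,x0:x0+110,::-1],None,fx=4,fy=4,interpolation=2))
for n in('wheel_pin','pawl_pin'):
  for d in viewer.spot_point('side',n)[:2]: print(n,d['conf'],d['centre'])
"
```

```text
t 10.9 tcp [0.5898 0.2079 0.1585] local mm [ 41.6 -66.8] F [-0.2  0.3 -0.6] w 0.0005 yawdeg -84.49 q [ 0.22  0.59  1.35 -0.    1.2   1.69]
units [-0.03 -3.86  0.27]
wheel_pin 0.89 [257.1, 188.7]
wheel_pin 0.26 [196.6, 186.4]
pawl_pin 0.55 [231.4, 225.6]
```

View pics/g.png

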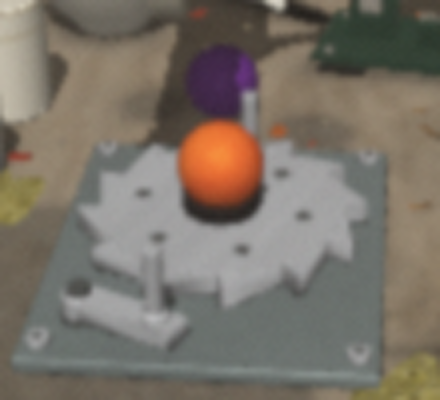

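The wheel pin moved to (250,95), about -0.42 rad. The ball is in its cup and the pawl is still out. Next I'll go to the outer side of the pawl pin.

Emit:
drive_tool([
  {"offset":[0,-0.7,0.05],"turn":0,"hand":1},
  {"offset":[0,-0.8,0.05],"turn":0,"hand":1},
  {"offset":[0,-0.8,0.05],"turn":0,"hand":1},
  {"offset":[0,-0.8,0.05],"turn":0,"hand":1},
  {"offset":[0,-0.75,0.07],"turn":0,"hand":1},
  {"offset":[0,0,0],"turn":0,"hand":1},
  {"offset":[0.6,0,0],"turn":0,"hand":1},
  {"offset":[0.6,0,0],"turn":0,"hand":1},
  {"offset":[0.4,0,0],"turn":0,"hand":1},
  {"offset":[0,0,0],"turn":0,"hand":1},
])

```text
time: 12.3
tcp_pos: [0.5489, 0.4342, 0.0569]
ee_rot: [-0.704, -0.032, 0.708, -0.035]
force: [-0.6, -0.3, 1.1]
gripper_width: 0.0004
```

```bash
python3 -c "
from h import *
st((24,123),.06)"
```

```text
t 12.3 tcp [0.5489 0.4342 0.0569] local mm [ 22.5 162.3] F [-0.6 -0.3  1.1] w 0.0004 yawdeg -84.52 q [ 0.56  0.83  1.18 -0.    1.14  2.04]
units [-0.05  0.65 -0.03]
```

Emit:
drive_tool([
  {"offset":[-0.03,0.07,0],"turn":0,"hand":1},
  {"offset":[0,0.07,0],"turn":0,"hand":1},
  {"offset":[0,0.07,0],"turn":0,"hand":1},
  {"offset":[0,0.07,0],"turn":0,"hand":1},
  {"offset":[0,0.07,0],"turn":0,"hand":1},
  {"offset":[0,0.07,0],"turn":0,"hand":1},
  {"offset":[0,0.07,0],"turn":0,"hand":1},
  {"offset":[0,0.05,0],"turn":0,"hand":1},
  {"offset":[0,0.04,0],"turn":0,"hand":1},
  {"offset":[0,0,0],"turn":0,"hand":1},
])

```text
time: 13.55
tcp_pos: [0.5538, 0.4013, 0.0624]
ee_rot: [0.706, 0.034, -0.706, 0.034]
force: [0.0, 0.1, 0.3]
gripper_width: 0.0007
```

```bash
python3 -c "
from h import *
st((24,123),.06)"
```

```text
t 13.55 tcp [0.5538 0.4013 0.0624] local mm [ 24.2 129.1] F [0.  0.1 0.3] w 0.0007 yawdeg -84.49 q [ 0.52  0.79  1.24 -0.    1.11  1.99]
units [0.04 0.1  0.  ]
```

Now small steps, watching the force.

Emit:
drive_tool([
  {"offset":[0,0.03,0],"turn":0,"hand":1},
  {"offset":[0,0.03,0],"turn":0,"hand":1},
  {"offset":[0,0.02,0],"turn":0,"hand":1},
  {"offset":[0,0.02,0],"turn":0,"hand":1},
  {"offset":[0,0,0],"turn":0,"hand":1},
])

```text
time: 14.18
tcp_pos: [0.5542, 0.3956, 0.0625]
ee_rot: [0.706, 0.034, -0.706, 0.034]
force: [-0.6, 1.0, -1.1]
gripper_width: 0.0005
```

```bash
python3 -c "
from h import *
st((24,123),.06)"
```

```text
t 14.18 tcp [0.5542 0.3956 0.0625] local mm [ 24.1 123.3] F [-0.6  1.  -1.1] w 0.0005 yawdeg -84.48 q [ 0.51  0.79  1.25 -0.    1.1   1.98]
units [0.04 0.01 0.  ]
```

Emit:
drive_tool([
  {"offset":[0,0.02,0],"turn":0,"hand":1},
  {"offset":[0,0.02,0],"turn":0,"hand":1},
  {"offset":[0,0,0],"turn":0,"hand":1},
])

```text
time: 14.55
tcp_pos: [0.5544, 0.3937, 0.0625]
ee_rot: [0.706, 0.034, -0.706, 0.034]
force: [-0.1, 5.0, -0.8]
gripper_width: 0.001
```

```bash
python3 -c "
from h import *
st()"
```

```text
t 14.55 tcp [0.5544 0.3937 0.0625] local mm [ 24.1 121.5] F [-0.1  5.  -0.8] w 0.001 yawdeg -84.47 q [0.5  0.79 1.26 0.   1.1  1.98]
```

Emit:
drive_tool([
  {"offset":[0,0.03,0],"turn":0,"hand":1},
  {"offset":[0,0.02,0],"turn":0,"hand":1},
  {"offset":[0,0,0],"turn":0,"hand":1},
])

```text
time: 14.92
tcp_pos: [0.5546, 0.3931, 0.0626]
ee_rot: [0.707, 0.036, -0.706, 0.033]
force: [0.6, 12.7, -3.7]
gripper_width: 0.0004
```

```bash
python3 -c "
from h import *
st()"
```

```text
t 14.93 tcp [0.5546 0.3931 0.0626] local mm [ 24.2 120.8] F [ 0.6 12.7 -3.7] w 0.0004 yawdeg -84.44 q [0.5  0.78 1.26 0.   1.09 1.97]
```

The stop is firm: 12.7 N with the tool at the expected home position. I'll back off, rise and look.

Emit:
drive_tool([
  {"offset":[0,-0.15,0],"turn":0,"hand":1},
  {"offset":[0,-0.3,0],"turn":0,"hand":1},
  {"offset":[-0.6,0,0],"turn":0,"hand":1},
  {"offset":[-0.8,0,0],"turn":0,"hand":1},
  {"offset":[-0.4,0.8,0],"turn":0,"hand":1},
  {"offset":[0,0.9,0],"turn":0,"hand":1},
  {"offset":[0,0.9,0],"turn":0,"hand":1},
  {"offset":[0,0.9,0],"turn":0,"hand":1},
  {"offset":[0,0.9,0],"turn":0,"hand":1},
  {"offset":[0,0.9,0],"turn":0,"hand":1},
])

```text
time: 16.18
tcp_pos: [0.583, 0.0993, 0.1708]
ee_rot: [0.706, 0.034, -0.706, 0.034]
force: [0.5, 0.3, 0.1]
gripper_width: 0.0004
```

Emit:
drive_tool([
  {"offset":[0,0.9,0.2],"turn":0,"hand":1},
  {"offset":[0,0.9,0.2],"turn":0,"hand":1},
  {"offset":[0,0.9,0.2],"turn":0,"hand":1},
  {"offset":[0,0,0],"turn":0,"hand":1},
  {"offset":[0,0,0],"turn":0,"hand":1},
])

```text
time: 16.8
tcp_pos: [0.5627, -0.0636, 0.1706]
ee_rot: [-0.706, -0.034, 0.706, -0.034]
force: [0.5, -0.1, -0.0]
gripper_width: 0.0002
```

```bash
python3 -c "
from h import *
st()
a=[]
for c,x0,y0 in(('top',180,140),('side',195,165)):
    im=viewer.grab_frame(c);pts(c,ALL[2:])
    a.append(cv2.resize(im[y0:y0+100,x0:x0+110,::-1],None,fx=3.6,fy=3.6,interpolation=2))
cv2.imwrite('pics/k.png',np.hstack(a))"
```

```text
t 16.8 tcp [ 0.5627 -0.0636  0.1706] local mm [ -11.2 -334.5] F [ 0.5 -0.1 -0. ] w 0.0002 yawdeg -84.5 q [-0.25  0.48  1.51  0.    1.15  1.23]
top wheel_pin 0.94 [280.5 199.5] [0.5321 0.2006 0.08  ]
top pawl_pivot 0.88 [209.6 173.3] [0.6117 0.3814 0.029 ]
top pawl_pin 0.72 [212. 192.] [0.5563 0.3697 0.08  ]
top pawl_pin 0.2 [281.8 200.4] [0.5298 0.1975 0.08  ]
top ball 0.92 [318.6 183. ] [0.5762 0.0991 0.033 ]
top ball 0.62 [255.9 196.6] [0.5461 0.2621 0.033 ]
top jar 0.59 [275.3 124.1] [0.745  0.2044 0.    ]
top mug 0.82 [318.9 110.3] [0.779  0.0851 0.    ]
top paste_dish 0.71 [203.4 292.4] [0.3032 0.407  0.    ]
top tape_roll 0.66 [265.5 300.7] [0.2777 0.2461 0.    ]
side wheel_pin 0.68 [256.2 189.4] [0.5358 0.2063 0.08  ]
side pawl_pivot 0.55 [211.9 240.8] [0.6121 0.3967 0.029 ]
side pawl_pin 0.96 [235.3 218.1] [0.5581 0.3628 0.08  ]
side ball 0.76 [251.3 191.3] [0.5661 0.1344 0.033 ]
side ball 0.57 [249.  213.6] [0.546  0.2632 0.033 ]
side jar 0.94 [184.2 205.6] [0.7654 0.1982 0.    ]
side jar 0.23 [249.9 219.4] [0.5488 0.242  0.    ]
side mug 0.9 [195.4 188.4] [0.7698 0.0838 0.    ]
side mug 0.74 [246.6 218.4] [0.5593 0.2384 0.    ]
side paste_dish 0.62 [343.9 266.9] [0.289  0.4066 0.    ]
side tape_roll 0.67 [345.2 228.2] [0.2815 0.2431 0.    ]
side tape_roll 0.39 [210.5 239.7] [0.6313 0.3551 0.    ]
```

View pics/k.png

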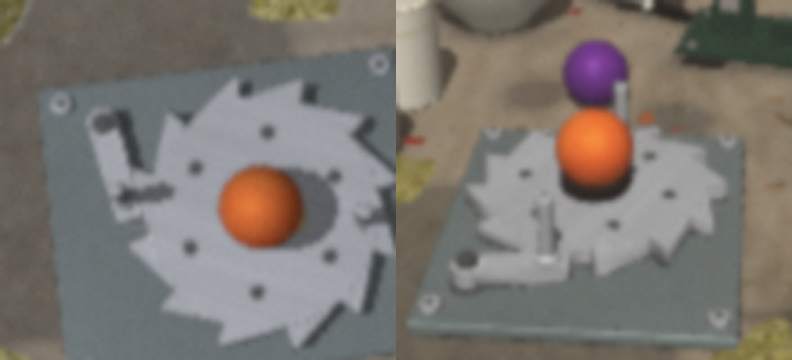

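The pawl lies between two teeth, with its pin back at the starting home position. The wheel pin has moved about 29 mm clockwise, the ball is in its cup and the arm is clear.

```bash
python3 -c "
from h import *
print(r.hand_in())"
```

```text
the job is handed in; nothing more can be done
None
```

I finished the job and handed it in at about 17 s of the 64 s allowed; the interface gives no verdict. I used the closed fingertips only, and no pin was gripped:

1. **Pawl out:** I pushed the pawl outward by its pin to about 0.6 rad, well past the 0.25 needed to clear the teeth.
2. **Wheel back:** I pushed the wheel clockwise by its own pin to about -0.42 rad.
3. **Pawl home:** I pushed the pawl in until it stopped firmly. The force rose to 12.7 N with the fingertip within about 2 mm of where "home" should be.

**Last checks:**
- **Pawl:** in both pictures it lies between two teeth. The top camera puts its pin within 3 mm of where it started; the side camera puts it about 8 mm off in y. I trusted the firm stop and the top view.
- **Wheel:** its pin had moved about 29 mm clockwise, roughly 0.40 rad from where it started.
- **Ornament:** it still sat in its cup. The network's position for it was about 8 mm off the earlier one, which I put down to detection noise because the picture shows it centred.
- **Bystanders:** the jar, mug, dish and tape roll all read within about 12 mm of their first positions. The arm never went near them at their own height.
- **Arm:** it was clear of everything, with no contact force.

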